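Load the sample block and latch the reader's tray

ROBOT

A 7-joint arm with a two-finger parallel gripper is mounted at the origin on the work surface. World frame = base frame: x ahead of the robot, y to its left, z up, the work surface at z = 0. Lengths are in m, angles in degrees, forces in N, time in s.
With the tool pointing down it reaches from about 0.35 to 0.775 m from the base axis. Payload 3.1 kg.
Tool frame: the origin (TCP) lies on the centre line of the jaws, within the pads' length; the fingertips stand 17 mm ahead of it and the grasp point (between the pads) lies 2 mm behind it (robot.tip_reach is the distance from the TCP to the fingertips, in m); z points along the fingers, y is the direction in which the jaws open and shut (so a half turn about z gives the same grasp; the last joint's range is limited). The gripper opens to 85 mm and grips with 20 to 120 N. Pads are 22 mm wide; open, the fingers measure 114 mm over their backs; the gripper's body (76 mm by 85 mm) begins 54 mm behind the grasp point. The pads swing forward as they close: fully open they stand 13 mm farther back than shut.
Start: joints at [72.324, 17.813, 0.802, 86.603, -0.252, 75.585, -1.558], TCP at [0.145, -0.531, 0.248] pointing down, gripper open.
Joint ranges: [-154.91, 154.91], [-16.99, 109.72], [-72.82, 74.43], [7.12, 147.25], [-82.49, 262.49], [11.32, 116.49], [-174.64, 174.64]. Speed limits (degrees/s): [159.86, 159.86, 180, 180, 180, 180, 180].

INTERFACE

Orientations are given as [roll, pitch, yaw] about the fixed x, y, z axes, in that order (R = Rz(yaw) Ry(pitch) Rx(roll)).
In Python, from station import robot, fingers, vision, workorder, recognise gives the robot as it stands. Calls block until the motion is done:
- robot.move_to(position, orientation): joint-space move of the TCP to a pose.
- robot.line_to(position, orientation=None, velocity=0.15, f_stop=None): straight line of the TCP; orientation=None keeps the orientation; velocity is the mean speed in m/s. With f_stop (N) it stops when the force on the tool has changed by that much, and returns True; else False.
- robot.move_j(angles): joint-space move.
- fingers.gripper_to(opening, force=None): opening from 0.0 (shut) to 1.0 (fully open); force is the grip in N (None keeps the last); returns when the fingers have stopped.
- robot.pause(seconds).
- robot.inverse_kinematics(position, orientation): joint angles nearest the present ones, or None.
- vision.grab_frame(name): name is "scene" or "top"; returns the picture (384x512x3 uint8, red, green, blue); there is no depth.
- vision.calibration(name): a dict with "mtx" (3x3 intrinsics, pixels), "extrinsics" (4x4, takes a point from world to camera coordinates). Camera axes: x right, y up, looking along -z (the intrinsics and any distortion apply to the point x, -y, -z); pixel columns grow to the right and rows downward; lengths in m; the calibration is good to about 2 mm. A picture is of the moment at which its call begins. calibration takes no time and is no camera call.
A pose or a line that the arm cannot do raises robot.PlanningError and nothing moves.
- workorder.close_job(): hands the job in, once; it reports no verdict.
Trained networks look in the newest picture that a camera, given by its name, has taken for a name from the list of things; names that differ only in an ending like _2 or _b are one class to them, and where a whole thing is asked for, a point or a joint stands for the part that bears it (a point fixed in the world has none). Each returns a list of dicts, best first, with "p" (0 to 1); they miss things now and then, are a little off and sometimes report something else, mostly with a low value. They report only what shows in the picture. A call takes as long as a camera call. They do not tell look-alikes from the thing itself.
- recognise(label, camera): "rect" ([centre column, centre row, width, height] in pixels, round what is visible of it).
Readings, each from a call of its own:
- robot.current_time_s(): time.
- robot.current_joint_positions(): joint angles.
- robot.current_dq(): joint speeds.
- robot.current_joint_torque(): joint torques, N m.
- robot.current_tool_pos(): TCP position.
- robot.current_eef_rot(): TCP orientation.
- robot.current_contact_force(): force on the tool from outside, world axes, zero at the start.
- robot.current_torque(): the same for the moment, N m.
- robot.current_finger_gap(): opening from 0.0 (shut) to 1.0 (fully open).
Only numpy, scipy, OpenCV 4.12 (cv2) and the standard library are available. Lean on these libraries where they do the work, as an engineer would, in place of code of your own. Each camera call takes 0.05 s, during which the arm holds its last target.

TASK

Set the sample block down flat in the pocket of the open reader tray and let go of it. Then push the tray into the reader by its front until its push-push latch catches, never pushing on the tray with more than about 20 N; let go, and check that it stayed in. Leave the tray latched with the block in it, and do not disturb the other things on the bench.

Things in the scene. Friction and masses are not known exactly. Their poses are not given: they have to be found in the camera images.
- reader: low white bench instrument, fixed, 240 deep x 220 wide x 105 high in front (127 at the back half). Origin: centre of its underside; x points into the machine, z up. Its front face, with the tray opening (120 wide, 91 high), is at x = -120 mm.
- tray: grey tray sliding along the reader's x (1 N friction); axes as the reader's. Nominally shut, its origin coincides with the reader's; in the reader's frame its x = -opening; it starts 110 to 132 mm open. White front panel 104 wide, 24 thick, 6 to 78 mm above the bench, outer face at tray x = -160 mm (40 mm proud of the reader when shut). The tray's floor is 22 mm above the bench.
- tray_front (a point): middle of the panel's outer face, 60 mm above the bench: push here along the reader's +x. Over the last 48 mm an ejector spring pushes back, 2.5 to 5 N (5 to 8 N of push needed near the end). The latch catches when pushed 4 mm past the latched position; let go and the tray comes back 4 mm and stays. 5 mm past it a stiff buffer (9 N/mm) begins: 11 to 17 N felt = caught.
- pocket (a point): centre of the floor of the tray's pocket, 22 mm above the bench, 70 mm behind the panel's outer face. The pocket is 61 mm along x by 69 mm along y, with a low rim (about 11 mm) that slopes outward at the top.
- block: sample block, loose, 0.18 to 0.35 kg: aluminium base 56 (x) x 64 (y) x 14 mm with six dark wells and, in its middle, an upright white grip tab 34 (x) x 12 (y) mm, 14 to 48 mm above the underside. Origin: centre of its underside. Fits the pocket either way round, its x along the tray's x, with 2.5 mm to spare each side. Starts on the bench left or right of the tray.
- bottle: bystander: amber glass jar, 52 mm across, 100 high, origin under its centre; it stands on the other side of the tray from the block
- beaker: bystander: glass beaker, 68 mm across, 85 high, origin under its centre, to the left of the reader
- tipbox: bystander: box of pipette tips 82 x 117 x 62 mm, origin under its centre, to the right of the reader
- mouth (a point): centre of the tray opening's lower edge, on the reader's face at bench height. The latch, unseen inside, differs from unit to unit: a latched tray stands anywhere from 9 mm open to 9 mm deeper than nominally shut. Not pushed far enough, the tray comes back out 30 mm or more when let go; pushing a latched tray in again by 3 mm releases it likewise (then push again).
Mind the look-alikes: they are no part of the job. What is shaped like the block but pink or purple is not meant.

How it is judged:
By the outcome, as a careful person would: the job done as asked, in the order asked, and still so for the second after the job is handed in, with the robot touching nothing.
It also fails if it takes over 64 s, if anything falls off the work surface, if the arm or the gripper's body presses on something with over 40 N, if the wrist force passes 120 N, or if a joint passes its speed limit or range.

## Working session

There is one attempt and no reset: what is moved stays moved. The work goes in short steps, each a Python script; the robot and the scene stay as the last script left them, time stands still between calls to the robot, and variables do not carry over. Pictures are saved under pics/ and viewed, and the job is handed in when it is done.

```bash
ls; mkdir -p pics; python3 - <<'E'
from station import robot, fingers, vision, workorder, recognise
import cv2, numpy as np
for c in ("scene","top"):
    im=vision.grab_frame(c); cv2.imwrite(f"pics/a_{c}.png",im[:,:,::-1])
    k=vision.calibration(c); print(c,np.round(k["mtx"],1).tolist(),np.round(k["extrinsics"],4).tolist(),[x for x in k if x not in("mtx","extrinsics")])
    for l in ("block","reader","tray","tray_front","pocket","bottle","beaker","tipbox","mouth"):
        try: print(l,[(np.round(d["rect"],1).tolist(),round(d["p"],2)) for d in recognise(l,c)])
        except Exception as e: print(l,e)
print(robot.current_time_s())
E
```

```text
pics
scene [[471.2, 0.0, 252.0], [0.0, 471.2, 186.4], [0.0, 0.0, 1.0]] [[0.089, 0.9958, -0.0212, -0.0291], [-0.6152, 0.0717, 0.7851, 0.2873], [0.7833, -0.0569, 0.619, -1.6852], [0.0, 0.0, 0.0, 1.0]] []
block [([160.8, 185.4, 31.1, 23.5], 0.77), ([202.9, 171.8, 23.3, 22.3], 0.77), ([115.4, 194.8, 25.6, 26.0], 0.66), ([165.2, 163.1, 26.5, 19.2], 0.64)]
reader [([297.6, 240.6, 128.5, 142.9], 0.66)]
tray [([260.9, 184.8, 42.2, 34.7], 0.79)]
tray_front [([259.9, 183.4, 40.2, 36.9], 0.91), ([296.4, 240.9, 129.5, 144.5], 0.36)]
pocket [([259.7, 185.4, 39.6, 31.9], 0.77)]
bottle [([353.1, 167.8, 23.8, 38.8], 0.67)]
beaker [([404.1, 206.7, 32.6, 43.6], 0.63)]
tipbox [([121.1, 236.2, 56.6, 38.4], 0.65)]
mouth [([296.9, 241.3, 133.6, 142.3], 0.73)]
top [[349.2, 0.0, 253.9], [0.0, 349.2, 189.5], [0.0, 0.0, 1.0]] [[0.0095, -0.9998, 0.0201, -0.0464], [0.9814, 0.0132, 0.1916, -0.5964], [-0.1918, 0.0179, 0.9813, -0.767], [0.0, 0.0, 0.0, 1.0]] []
block [([346.6, 298.9, 27.9, 24.6], 0.98), ([304.8, 277.1, 26.5, 29.1], 0.86), ([395.0, 243.6, 26.4, 28.4], 0.65), ([321.6, 204.3, 27.7, 22.4], 0.64), ([346.5, 251.8, 32.3, 36.0], 0.63)]
reader [([216.6, 152.2, 103.0, 178.3], 0.68)]
tray [([229.1, 201.1, 51.8, 80.6], 0.78)]
tray_front [([228.9, 201.1, 49.3, 72.3], 0.8)]
pocket [([231.4, 200.2, 49.5, 68.5], 0.88)]
bottle [([119.3, 238.4, 37.2, 22.2], 0.57)]
beaker [([90.5, 164.6, 39.0, 33.8], 0.64)]
tipbox [([375.1, 169.5, 50.0, 42.4], 0.77)]
mouth [([218.1, 151.8, 111.1, 175.2], 0.75)]
1.0
```

```bash
python3 - <<'E'
import cv2, numpy as np
a=cv2.imread("pics/a_top.png"); cv2.imwrite("pics/b1.png",cv2.resize(a[90:330,60:440],None,fx=2.1,fy=2.1,interpolation=cv2.INTER_CUBIC))
a=cv2.imread("pics/a_scene.png"); cv2.imwrite("pics/b2.png",cv2.resize(a[120:340,80:440],None,fx=2.2,fy=2.2,interpolation=cv2.INTER_CUBIC))
E
```

```text
(no output)
```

View pics/b1.png

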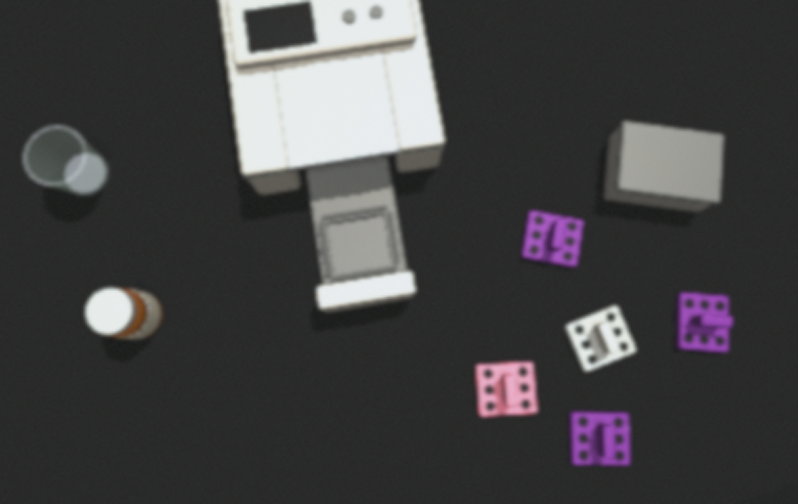

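View pics/b2.png

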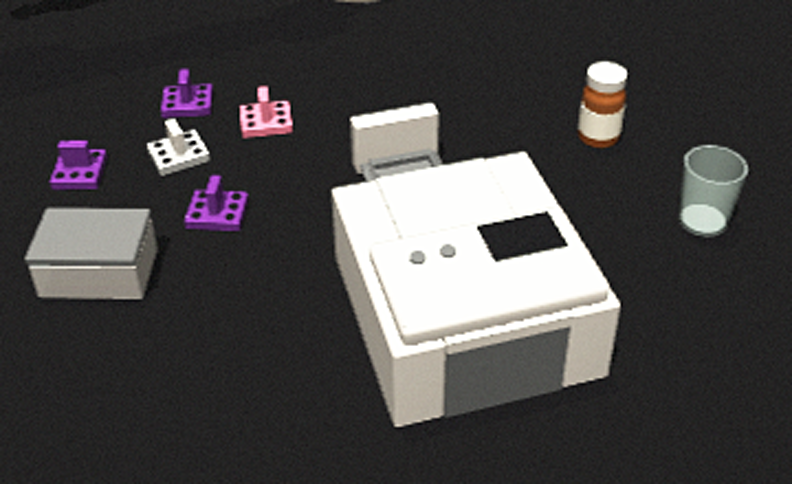

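The white block sits at about (346, 251) in the top picture, with pink and purple look-alikes around it. The tray is open towards the robot and its panel is at about (234, 228). Next I'll fit the poses by matching the models to both pictures.

```bash
cat > fit.py <<'E'
import cv2, numpy as np
from scipy.optimize import minimize
from station import vision
S=4
K={c:vision.calibration(c) for c in("scene","top")}
def proj(c,P,up=True):
    P=np.atleast_2d(P).astype(float); T=K[c]["extrinsics"]; q=P@T[:3,:3].T+T[:3,3]; q=q*[1,-1,-1]
    u=q@K[c]["mtx"].T; return u[:,:2]/u[:,2:]
def ray(c,uv,z):
    T=K[c]["extrinsics"]; d=np.linalg.inv(K[c]["mtx"])@[uv[0],uv[1],1]; d=d*[1,-1,-1]
    d=T[:3,:3].T@d; o=-T[:3,:3].T@T[:3,3]; return o+d*(z-o[2])/d[2]
def tf(p,P):
    c,s=np.cos(p[2]),np.sin(p[2]); P=np.asarray(P,float)
    return np.c_[p[0]+c*P[:,0]-s*P[:,1],p[1]+s*P[:,0]+c*P[:,1],P[:,2]]
def boxfaces(x0,x1,y0,y1,z0,z1):
    return {"top":[(x0,y0,z1),(x1,y0,z1),(x1,y1,z1),(x0,y1,z1)],
     "f":[(x0,y0,z0),(x0,y1,z0),(x0,y1,z1),(x0,y0,z1)],"b":[(x1,y0,z0),(x1,y1,z0),(x1,y1,z1),(x1,y0,z1)],
     "r":[(x0,y0,z0),(x1,y0,z0),(x1,y0,z1),(x0,y0,z1)],"l":[(x0,y1,z0),(x1,y1,z0),(x1,y1,z1),(x0,y1,z1)]}
NRM={"top":(0,0,1),"f":(-1,0,0),"b":(1,0,0),"r":(0,-1,0),"l":(0,1,0)}
def visible(c,p,face,name):
    T=K[c]["extrinsics"]; o=-T[:3,:3].T@T[:3,3]
    W=tf(p,face); n=tf([0,0,p[2]],[NRM[name]])[0]; return n@(o-W.mean(0))>0
def cost(c,img,faces,roi):
    # faces: list of (pose, pts, name) painter order; img upsampled float; roi x0,y0,x1,y1 px
    x0,y0,x1,y1=roi; L=np.zeros(((y1-y0)*S,(x1-x0)*S),np.uint8)
    for i,(p,f,n) in enumerate(faces):
        if n and not visible(c,p,f,n): continue
        uv=(proj(c,tf(p,f))-[x0,y0]+.5)*S-.5
        cv2.fillPoly(L,[np.round(uv*16).astype(np.int32)],i+1,shift=4)
    sub=img; tot=0
    for i in range(len(faces)+1):
        m=L==i
        if m.sum()>8: tot+=np.minimum(abs(sub[m]-np.median(sub[m],0)),60).sum()
    return tot/L.size,L
def crop(im,roi):
    x0,y0,x1,y1=roi; return cv2.resize(im[y0:y1,x0:x1],None,fx=S,fy=S,interpolation=cv2.INTER_LINEAR).astype(np.float32)
def block_faces(p,z=0):
    F=[]
    for b in((-.028,.028,-.032,.032,z,z+.014),):
        F+=[(p,f,n) for n,f in boxfaces(*b).items() if n!="top"]; F.append((p,boxfaces(*b)["top"],"top"))
    b=boxfaces(-.017,.017,-.006,.006,z+.014,z+.048)
    F+=[(p,f,n) for n,f in b.items() if n!="top"]+[(p,b["top"],"top")]
    return F
def tray_faces(p,o):
    q=[p[0]-o*np.cos(p[2]),p[1]-o*np.sin(p[2]),p[2]]
    F=[]
    # tray floor between panel and reader
    F.append((q,[(-.137,-.045,.022),(.0,-.045,.022),(.0,.045,.022),(-.137,.045,.022)],"top"))
    F.append((q,[(-.1205,-.0345,.022),(-.0595,-.0345,.022),(-.0595,.0345,.022),(-.1205,.0345,.022)],"top"))
    b=boxfaces(-.16,-.136,-.052,.052,.006,.078)
    P=[(q,b[n],n) for n in("f","b","r","l","top")]
    r=boxfaces(-.12,.12,-.11,.11,0,.105); r2=boxfaces(0,.12,-.11,.11,.105,.127)
    o_=[(-.12,-.06,0),(-.12,.06,0),(-.12,.06,.091),(-.12,-.06,.091)]
    R=[(p,r[n],n) for n in("f","b","r","l","top")]
    R2=[(p,r2[n],n) for n in("f","b","r","l","top")]
    return F,P,R,R2,[(p,o_,"f")]
E
python3 - <<'E'
from fit import *
ims={c:cv2.imread(f"pics/a_{c}.png") for c in("scene","top")}
# block
g=ray("top",(346.5,251.8),.014); print(g)
roi={"top":(325,230,370,275),"scene":(142,168,182,204)}
C={c:crop(ims[c],roi[c]) for c in roi}
def solve(cams):
    best=None
    for y in np.radians(range(-90,90,15)):
        def f(v): return sum(cost(c,C[c],block_faces([v[0],v[1],v[2]]),roi[c])[0] for c in cams)
        r=minimize(f,[g[0],g[1],y],method="Nelder-Mead",options=dict(initial_simplex=[[g[0],g[1],y],[g[0]+.01,g[1],y],[g[0],g[1]+.01,y],[g[0],g[1],y+.2]],maxiter=150))
        if best is None or r.fun<best.fun: best=r
        print(round(np.degrees(y)),round(r.fun,2),np.round(r.x[:2],4),round(np.degrees(r.x[2]),1))
    return best
for cams in(["top"],["scene"],["top","scene"]):
    print(cams); b=solve(cams)
out=[]
for c in roi:
    v=C[c].astype(np.uint8).copy()
    for p,f,n in block_faces(b.x):
        uv=(proj(c,tf(p,f))-roi[c][:2]+.5)*S-.5; cv2.polylines(v,[np.round(uv).astype(np.int32)],True,(0,0,255))
    out.append(cv2.resize(v,(360,360)))
cv2.imwrite("pics/blk.png",np.hstack(out)); np.save("block.npy",b.x)
E
```

```text
[ 0.45474008 -0.26587847  0.014     ]
['top']
-90 43.73 [ 0.4584 -0.2668] -68.8
-75 43.61 [ 0.4585 -0.2667] -67.1
-60 43.64 [ 0.4579 -0.2667] -68.0
-45 43.73 [ 0.4587 -0.2669] -68.5
-30 34.0 [ 0.458  -0.2642] 21.5
-15 34.03 [ 0.4573 -0.2641] 22.2
0 34.1 [ 0.4576 -0.264 ] 22.7
15 34.0 [ 0.4573 -0.2642] 22.1
30 34.14 [ 0.4576 -0.2644] 21.9
45 34.05 [ 0.4573 -0.2645] 21.3
60 34.02 [ 0.4578 -0.2643] 22.1
75 43.81 [ 0.4584 -0.2668] 110.2
['scene']
-90 55.59 [ 0.4528 -0.2665] -67.6
-75 55.93 [ 0.4523 -0.2655] -63.4
-60 56.27 [ 0.4537 -0.2706] -67.5
-45 60.17 [ 0.4592 -0.2623] -48.7
-30 60.55 [ 0.4712 -0.261 ] -38.2
-15 59.81 [ 0.466  -0.2675] -6.0
0 43.54 [ 0.4557 -0.2657] 21.9
15 43.38 [ 0.4555 -0.2661] 22.7
30 43.38 [ 0.4555 -0.2661] 22.7
45 43.42 [ 0.4555 -0.266 ] 22.7
60 43.47 [ 0.4557 -0.2664] 21.6
75 55.64 [ 0.4523 -0.2653] 113.1
['top', 'scene']
-90 102.37 [ 0.4556 -0.2668] -68.1
-75 102.69 [ 0.4558 -0.2662] -66.4
-60 102.45 [ 0.4557 -0.2668] -68.3
-45 105.64 [ 0.4597 -0.2661] -67.2
-30 105.08 [ 0.4578 -0.2619] -65.4
-15 79.36 [ 0.4568 -0.2649] 21.7
0 79.36 [ 0.4568 -0.2652] 22.3
15 79.25 [ 0.4565 -0.2652] 22.3
30 79.39 [ 0.4565 -0.2653] 22.4
45 79.44 [ 0.4566 -0.2648] 22.5
60 79.6 [ 0.4565 -0.2648] 22.5
75 102.42 [ 0.456  -0.2678] 111.2
```

```bash
python3 - <<'E'
from fit import *
ims={c:cv2.imread(f"pics/a_{c}.png") for c in("scene","top")}
roi={"top":(155,90,285,245),"scene":(225,155,370,320)}
C={c:crop(ims[c],roi[c]) for c in roi}
g=ray("top",(234,228),.078); print(g)
def faces(c,v):
    F,P,R,R2,O=tray_faces(v[:3],v[3])
    return R+R2+O+F+P if c=="top" else F[:0]+P+F+R+R2
def order(c,v):
    F,P,R,R2,O=tray_faces(v[:3],v[3])
    if c=="top":
        return O+F+P+[x for x in R+R2] if False else R[:1]+O+F+P+R[1:]+R2
    return P+F+R+R2
def solve(cams,x0):
    f=lambda v: sum(cost(c,C[c],order(c,v),roi[c])[0] for c in cams)
    best=None
    for k in range(3):
        s=[np.array(x0)]+[np.array(x0)+d for d in np.diag([.012,.012,.08,.012])*(1 if k%2==0 else -.6)]
        r=minimize(f,x0,method="Nelder-Mead",options=dict(initial_simplex=s,maxiter=250)); x0=r.x
    print(cams,round(r.fun,2),np.round(r.x,4),round(np.degrees(r.x[2]),2)); return r.x
yaw=np.radians(6); d=.16+.12
x0=[g[0]+d*np.cos(yaw)-.012,g[1]+d*np.sin(yaw),yaw,.12]
def show(v,name):
    out=[]
    for c in roi:
        w=C[c].astype(np.uint8).copy()
        for p,f,n in order(c,v):
            if not visible(c,p,f,n): continue
            uv=(proj(c,tf(p,f))-roi[c][:2]+.5)*S-.5; cv2.polylines(w,[np.round(uv).astype(np.int32)],True,(0,0,255))
        out.append(cv2.resize(w,(400,480)))
    cv2.imwrite(name,np.hstack(out))
for cams in(["top"],["scene"],["top","scene"]): b=solve(cams,x0)
np.save("tray.npy",b)
show(b,"pics/trayfit.png")
E
```

```text
[0.50385396 0.0049217  0.078     ]
['top'] 29.47 [0.7583 0.05   0.1711 0.11  ] 9.81
['scene'] 37.08 [0.7619 0.051  0.1826 0.1123] 10.46
['top', 'scene'] 67.66 [0.7619 0.0509 0.1777 0.1131] 10.18
```

```bash
python3 -c "
import cv2,numpy as np
a=cv2.imread('pics/blk.png');b=cv2.imread('pics/trayfit.png');print(a.shape,b.shape)"
```

```text
(360, 720, 3) (480, 800, 3)
```

View pics/blk.png

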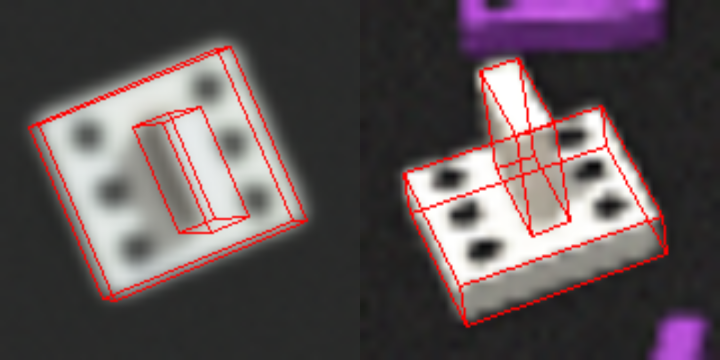

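View pics/trayfit.png

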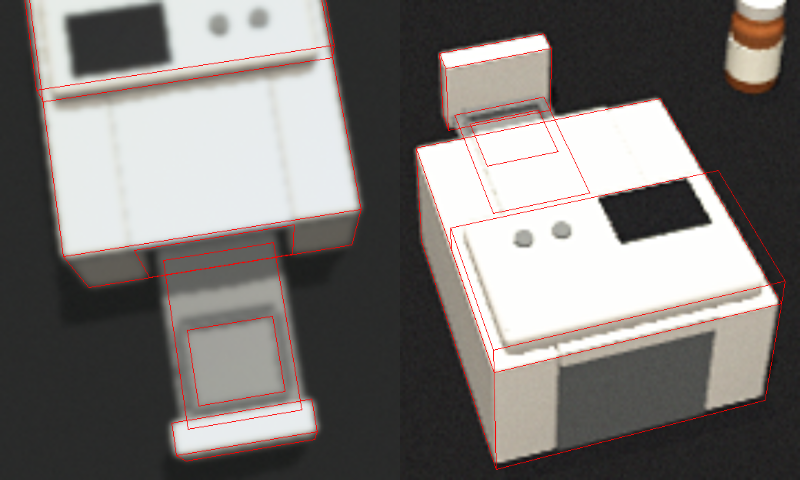

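```bash
python3 - <<'E'
from fit import *
ims={c:cv2.imread(f"pics/a_{c}.png") for c in("scene","top")}
roi={"top":(200,178,268,248),"scene":(232,160,290,206)}
C={c:crop(ims[c],roi[c]) for c in roi}
def order(c,q):  # q tray pose
    b=boxfaces(-.16,-.136,-.052,.052,.006,.078)
    P=[(q,b[n],n) for n in("f","b","r","l","top")]
    fl=[(q,[(-.137,-.045,.022),(.0,-.045,.022),(.0,.045,.022),(-.137,.045,.022)],"top")]
    pk=[(q,[(-.1205,-.0345,.022),(-.0595,-.0345,.022),(-.0595,.0345,.022),(-.1205,.0345,.022)],"top"),(q,[(-.1205,-.0345,.033),(-.0595,-.0345,.033),(-.0595,.0345,.033),(-.1205,.0345,.033)],"top")]
    return P,fl,pk
y=np.radians(10.1); R=np.load("tray.npy"); x0=[R[0]-R[3]*np.cos(R[2]),R[1]-R[3]*np.sin(R[2]),R[2]]
# param by panel centre top for conditioning
def q(v): return [v[0]+.148*np.cos(v[2]),v[1]+.148*np.sin(v[2]),v[2]]
v0=[x0[0]-.148*np.cos(y),x0[1]-.148*np.sin(y),y]
def fc(c,v):
    P,fl,pk=order(c,q(v)); return (fl+P) if c=="top" else P
def cc(v,cams,fixyaw=None):
    w=list(v)
    if fixyaw is not None: w=[v[0],v[1],fixyaw]
    t=0
    for c in cams:
        F=fc(c,w); r=roi[c]; 
        # limit scene roi above tray, top roi below rim
        if c=="scene": rr=(r[0],r[1],r[2],184)
        else: rr=(r[0],215,r[2],r[3])
        sub=C[c][(rr[1]-r[1])*S:(rr[3]-r[1])*S]
        t+=cost(c,sub,F,rr)[0]
    return t
res={}
for cams in(["top"],["scene"],["top","scene"]):
  for fy in(None,np.radians(10)):
    v=v0
    for k in range(2):
        s=[np.array(v)]+[np.array(v)+d for d in np.diag([.008,.008,.06])*(1-1.6*k)]
        r=minimize(cc,v,args=(cams,fy),method="Nelder-Mead",options=dict(initial_simplex=s,maxiter=200)); v=r.x
    if fy is not None: v=np.array([v[0],v[1],fy])
    pk=np.array([v[0]+.058*np.cos(v[2]),v[1]+.058*np.sin(v[2])])
    print(cams,fy,round(r.fun,2),"panel",np.round(v[:2],4),round(np.degrees(v[2]),2),"pocket",np.round(pk,4)); res[str(cams),fy]=v
def show(v,name):
    out=[]
    for c in roi:
        w=cv2.resize(C[c].astype(np.uint8),None,fx=2,fy=2)
        P,fl,pk=order(c,q(v))
        for (p,f,n),col in zip(P+pk,[(0,0,255)]*5+[(0,255,0),(255,128,0)]):
            if not visible(c,p,f,n): continue
            uv=((proj(c,tf(p,f))-roi[c][:2]+.5)*S-.5)*2; cv2.polylines(w,[np.round(uv).astype(np.int32)],True,col)
        out.append(cv2.copyMakeBorder(w,0,600-w.shape[0],0,0,cv2.BORDER_CONSTANT) if w.shape[0]<=600 else w[:600])
    cv2.imwrite(name,cv2.resize(np.hstack(out),None,fx=.78,fy=.78))
v=res[str(["top"]),None]; show(v,"pics/tf2.png"); np.save("panel_top.npy",v)
# reader front top edge yaw from top image
E
```

```text
['top'] None 29.11 panel [0.5051 0.006 ] 10.33 pocket [0.5621 0.0164]
['top'] 0.17453292519943295 29.14 panel [0.5049 0.0068] 10.0 pocket [0.562  0.0168]
['scene'] None 16.32 panel [0.5054 0.003 ] 9.26 pocket [0.5626 0.0123]
['scene'] 0.17453292519943295 16.39 panel [0.5055 0.0028] 10.0 pocket [0.5626 0.0129]
['top', 'scene'] None 45.98 panel [0.5053 0.0039] 10.37 pocket [0.5623 0.0144]
['top', 'scene'] 0.17453292519943295 46.09 panel [0.5054 0.0037] 10.0 pocket [0.5625 0.0138]
```

View pics/tf2.png

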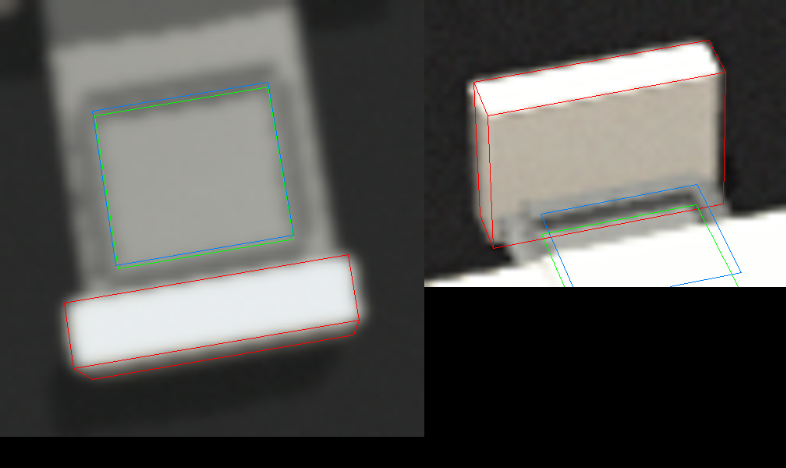

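```bash
python3 - <<'E'
from station import *
import numpy as np, cv2
for pos,yaw in (((.4565,-.2652,.16),22.3),((.4565,-.2652,.035),22.3),((.5623,.0144,.16),10.2),((.5623,.0144,.057),10.2),((.42,-.012,.08),10.2),((.6,.02,.08),10.2)):
    print(pos,[None if (j:=robot.inverse_kinematics(pos,[180,0,yaw+k])) is None else np.round(j,0).tolist() for k in(0,180)])
p=[.4565,-.2652]
fingers.gripper_to(0.42,50)
robot.move_to([*p,.14],[180,0,22.3])
robot.line_to([*p,.0355],velocity=.12,f_stop=6)
print(robot.current_tool_pos(),robot.current_contact_force())
fingers.gripper_to(0.0,50)
print(robot.current_finger_gap(),robot.current_contact_force())
for c in("scene","top"):
    cv2.imwrite(f"pics/c_{c}.png",vision.grab_frame(c)[:,:,::-1])
print(robot.current_time_s(),robot.current_joint_positions())
E
```

```text
(0.4565, -0.2652, 0.16) [[40.0, 20.0, -15.0, 97.0, 5.0, 63.0, -44.0], [72.0, 32.0, -62.0, 96.0, 30.0, 70.0, 115.0]]
(0.4565, -0.2652, 0.035) [[40.0, 29.0, -15.0, 105.0, 10.0, 48.0, -48.0], [71.0, 44.0, -62.0, 103.0, 45.0, 61.0, 104.0]]
(0.5623, 0.0144, 0.16) [[24.0, 28.0, -38.0, 91.0, 18.0, 67.0, -98.0], [31.0, 31.0, -49.0, 91.0, 24.0, 69.0, 77.0]]
(0.5623, 0.0144, 0.057) [[21.0, 34.0, -34.0, 98.0, 22.0, 56.0, -101.0], [27.0, 37.0, -43.0, 97.0, 29.0, 58.0, 74.0]]
(0.42, -0.012, 0.08) [[33.0, 18.0, -40.0, 118.0, 15.0, 49.0, -95.0], [42.0, 21.0, -50.0, 117.0, 21.0, 51.0, 80.0]]
(0.6, 0.02, 0.08) [[19.0, 36.0, -33.0, 90.0, 22.0, 61.0, -100.0], [24.0, 39.0, -43.0, 90.0, 28.0, 63.0, 75.0]]
[ 0.45717611 -0.26562814  0.03623907] [ 0.7467594  -0.0436621   0.49475229]
0.13036108531851948 [-0.82023575  0.66516203  4.57627664]
4.55 [ 38.47154578  28.61071214 -13.37872514 104.54076573   8.6055733
  47.74205558 -46.81279478]
```

```bash
python3 - <<'E'
from station import *
import numpy as np, cv2
robot.line_to([.4572,-.2656,.15],velocity=.15)
print(robot.current_finger_gap(),robot.current_contact_force())
robot.line_to([.5623,.0144,.15],[180,0,10.2],velocity=.2)
robot.line_to([.5623,.0144,.085],velocity=.12,f_stop=6)
robot.pause(.3)
print(robot.current_tool_pos(),robot.current_eef_rot(),robot.current_contact_force())
for c in("scene","top"):
    a=vision.grab_frame(c)[:,:,::-1]; cv2.imwrite(f"pics/d_{c}.png",a)
    x,y=(170,120) if c=="top" else (200,110)
    cv2.imwrite(f"pics/d2_{c}.png",cv2.resize(a[y:y+130,x:x+130],(560,560),interpolation=cv2.INTER_CUBIC))
print(robot.current_time_s())
E
```

```text
0.13064868441542934 [-0.68760547  0.18900534 -3.26462421]
[0.56284559 0.01444239 0.08577256] [ 1.79983856e+02 -8.73154317e-02  1.01996397e+01] [-0.33271524 -0.10077722 -2.75259264]
8.2
```

View pics/d2_top.png

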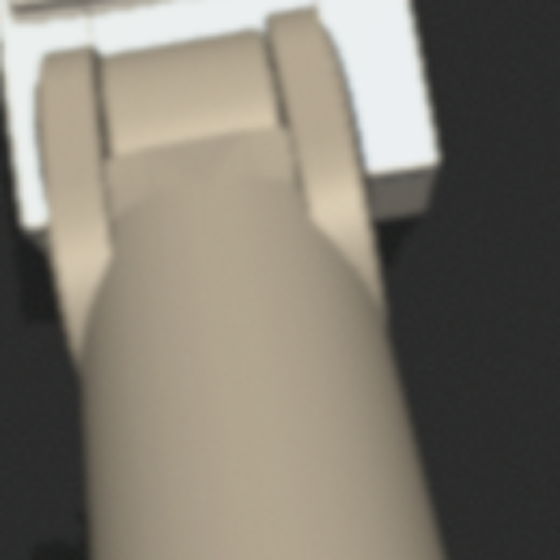

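View pics/d2_scene.png

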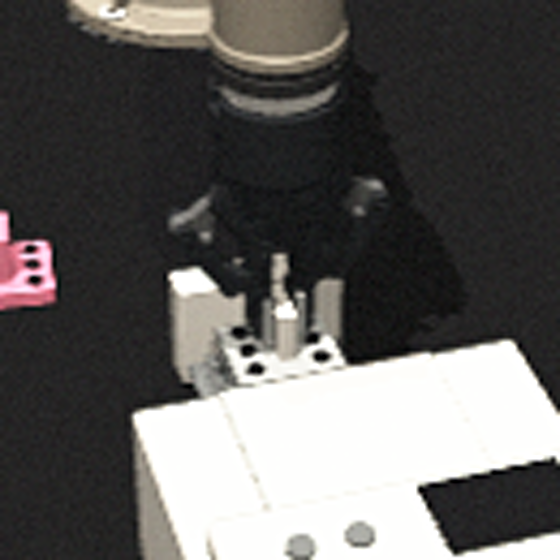

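```bash
python3 - <<'E'
from fit import *
im=cv2.imread("pics/d_scene.png"); roi=(240,170,290,206); Cc=crop(im,roi)
print([ (np.round(d*1,1)) for d in proj("scene",[[.5626,.0126,.05]])])
def draw(v,z,pk):
    w=cv2.resize(Cc.astype(np.uint8),None,fx=3.5,fy=3.5)
    L=[(x,(0,0,255)) for x in block_faces(v,z)]
    b=boxfaces(-.102,-.078,-.052,.052,.006,.078)  # panel rel. to pocket: outer face 70mm before
    b=boxfaces(-.07,-.046,-.052,.052,.006,.078)
    L+=[((pk,b[n],n),(0,255,0)) for n in("b","top","r")]
    for (p,f,n),col in L:
        if n and not visible("scene",p,f,n): continue
        uv=((proj("scene",tf(p,f))-roi[:2]+.5)*S-.5)*3.5; cv2.polylines(w,[np.round(uv).astype(np.int32)],True,col)
    return w
pk=[.5626,.0128,np.radians(10)]
yaw=np.radians(10.2)
# fit base only, against bright mask using a sub-roi around block lower part
r2=(248,190,282,205); sub=Cc[(r2[1]-roi[1])*S:(r2[3]-roi[1])*S,(r2[0]-roi[0])*S:(r2[2]-roi[0])*S]
z=.0497
def f(v):
    p=[v[0],v[1],yaw]; b=boxfaces(-.028,.028,-.032,.032,z,z+.014)
    F=[(p,b[n],n) for n in("b","r","l","top")]
    return cost("scene",sub,F,r2)[0]
for s0 in((.5626,.0126),(.566,.016),(.560,.010)):
    r=minimize(f,s0,method="Nelder-Mead",options=dict(initial_simplex=[s0,[s0[0]+.006,s0[1]],[s0[0],s0[1]+.006]])); print(r.fun,r.x)
cv2.imwrite("pics/e.png",draw([*r.x,yaw],z,pk))
cv2.imwrite("pics/e2.png",draw([.5628,.0144,yaw],z,pk))
E
```

```text
[array([264.6, 193.7])]
68.4432601928711 [0.56806826 0.0122814 ]
68.54129791259766 [0.56815389 0.0124441 ]
68.45037078857422 [0.56809381 0.01251111]
```

View pics/e.png

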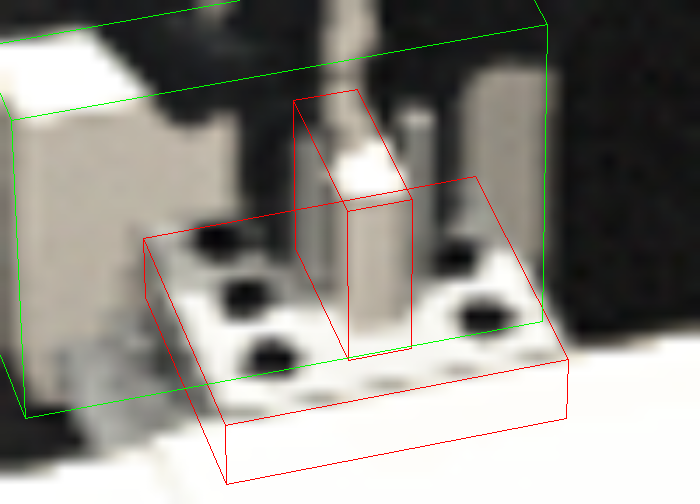

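View pics/e2.png

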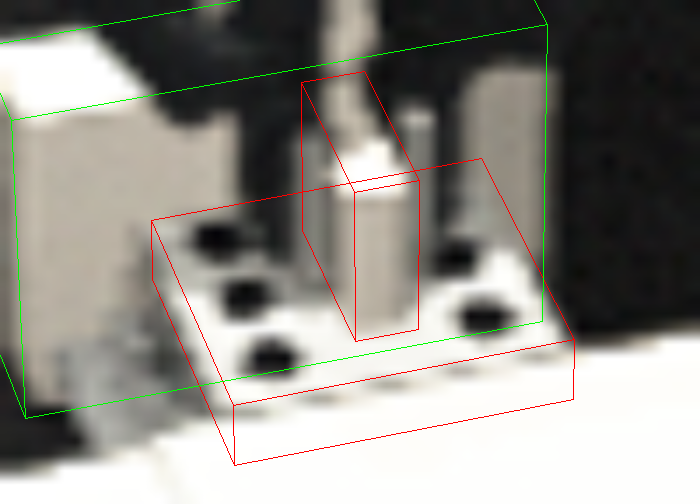

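```bash
python3 - <<'E'
from fit import *
def blobs(im,roi,thr,up=8):
    x0,y0,x1,y1=roi; g=cv2.cvtColor(im[y0:y1,x0:x1],cv2.COLOR_BGR2GRAY); g=cv2.resize(g,None,fx=up,fy=up,interpolation=cv2.INTER_CUBIC)
    n,l,st,ce=cv2.connectedComponentsWithStats((g<thr).astype(np.uint8))
    return [((ce[i]+.5)/up-.5+[x0,y0],st[i,4]/up**2) for i in range(1,n) if 3<st[i,4]/up**2<25]
im=cv2.imread("pics/a_scene.png"); v=[.4555,-.2661,np.radians(22.5)]
c,s=np.cos(v[2]),np.sin(v[2])
for b,a in blobs(im,(146,174,178,200),110):
    P=ray("scene",b,.014)[:2]-v[:2]; print("a",np.round(b,1),round(a,1),np.round([c*P[0]+s*P[1],-s*P[0]+c*P[1]],4))
for c_,v in(("top",[.4576,-.2643,np.radians(22)]),):
    im=cv2.imread("pics/a_top.png"); c,s=np.cos(v[2]),np.sin(v[2])
    for b,a in blobs(im,(328,233,366,272),130):
        P=ray("top",b,.014)[:2]-v[:2]; print("t",np.round(b,1),round(a,1),np.round([c*P[0]+s*P[1],-s*P[0]+c*P[1]],4))
im=cv2.imread("pics/d_scene.png")
y=np.radians(10.2);c,s=np.cos(y),np.sin(y)
for b,a in blobs(im,(250,180,282,202),110):
    P=ray("scene",b,.0637)[:2]-[.5628,.0144]; print("d",np.round(b,1),round(a,1),np.round([c*P[0]+s*P[1],-s*P[0]+c*P[1]],4))
E
```

```text
a [164.7 181.3] 5.7 [-0.018   0.0191]
a [167.  184.6] 5.7 [-0.0004  0.0194]
a [151.4 185.4] 5.1 [-0.0184 -0.0199]
a [169.3 188.2] 5.1 [0.0179 0.0196]
a [153.2 188.9] 5.4 [-0.0006 -0.0204]
a [155.3 192.5] 5.8 [ 0.0174 -0.0204]
t [350.5 240.5] 7.3 [ 0.0178 -0.0206]
t [335.5 246.5] 7.1 [0.0181 0.0194]
t [353.6 247.5] 6.8 [-0.0001 -0.0207]
t [339.1 253.4] 11.6 [-0.0001  0.0178]
t [356.6 254.5] 7.1 [-0.0181 -0.0205]
t [342.  260.4] 10.6 [-0.018   0.0182]
d [262.9 185.4] 3.8 [-0.0181 -0.0011]
d [257.2 190.7] 9.3 [-0.0013 -0.0212]
d [251.6 195.2] 18.9 [ 0.0118 -0.0396]
d [274.1 192.3] 7.4 [0.0171 0.0183]
d [258.9 195.2] 7.6 [ 0.0173 -0.022 ]
```

```bash
python3 - <<'E'
from station import *
import numpy as np, cv2
s=robot.line_to([.5626,.0144,.0555],velocity=.03,f_stop=5)
print(s,robot.current_tool_pos(),robot.current_contact_force())
a=vision.grab_frame("scene")[:,:,::-1]; cv2.imwrite(f"pics/f_scene.png",a)
cv2.imwrite(f"pics/f2_scene.png",cv2.resize(a[150:220,220:310],(720,560),interpolation=cv2.INTER_CUBIC))
print(robot.current_time_s())
E
```

```text
True [0.56277099 0.01443359 0.05844658] [1.1045452  0.91661432 4.61066766]
9.075
```

View pics/f2_scene.png

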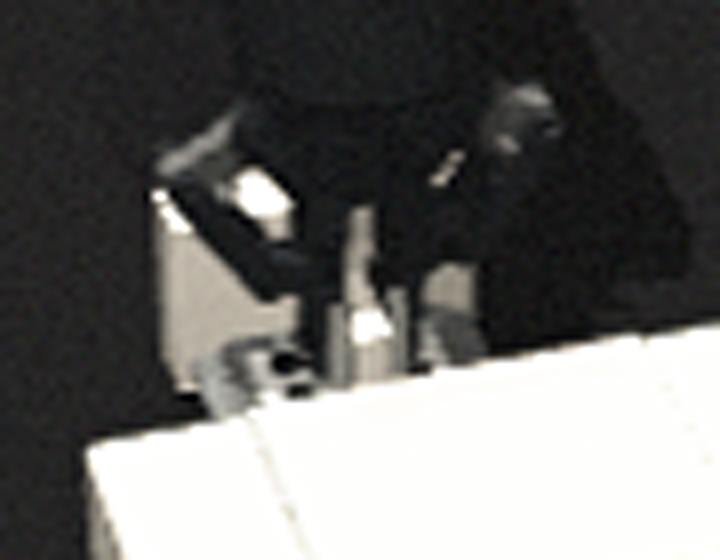

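```bash
python3 - <<'E'
from station import *
import numpy as np, cv2
fingers.gripper_to(0.42)
print(robot.current_contact_force())
robot.line_to([.5628,.0144,.15],velocity=.15)
fingers.gripper_to(0.0)
robot.line_to([.41,-.0125,.15],velocity=.2)
print(robot.current_finger_gap(),robot.current_tool_pos(),robot.current_contact_force())
o=[]
for c,(x,y) in (("scene",(220,145)),("top",(190,165))):
    a=vision.grab_frame(c)[:,:,::-1]; cv2.imwrite(f"pics/g_{c}.png",a)
    o.append(cv2.resize(a[y:y+90,x:x+90],(400,400),interpolation=cv2.INTER_CUBIC))
cv2.imwrite("pics/g2.png",np.hstack(o))
print(robot.current_time_s())
E
```

```text
[-0.13421592  0.01609946 -0.63519206]
0.000818494432333644 [ 0.41140864 -0.0122855   0.15047696] [ 0.19947416 -0.19545288 -1.3090987 ]
11.6667
```

View pics/g2.png

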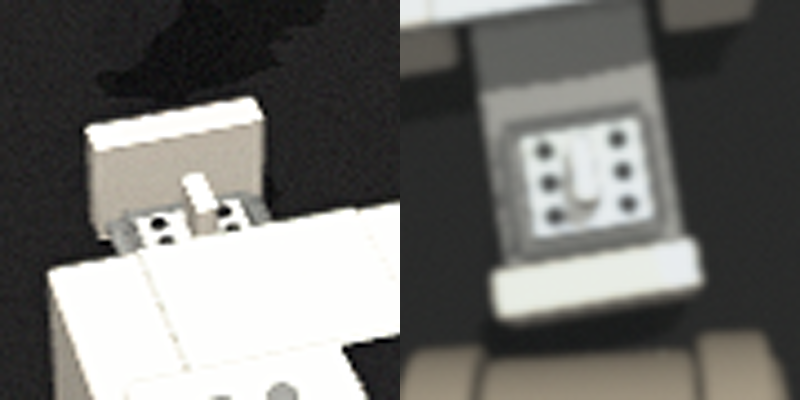

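The block is seated flat and centred in the pocket. The top picture shows it in the rim at about (228, 203), and the scene picture shows it upright. Next I'll push the tray in.

```bash
python3 - <<'E'
from station import *
import numpy as np
u=np.array([np.cos(np.radians(10.2)),np.sin(np.radians(10.2))]); f0=np.array([.4935,.0022])
P=lambda d,z=.066:[*(f0+u*d),z]
d=lambda:(np.array(robot.current_tool_pos())[:2]-f0)@u
F=lambda:np.array(robot.current_contact_force())
robot.line_to(P(-.05),velocity=.15)
base=F()
print("start",d(),robot.current_tool_pos(),base)
s=robot.line_to(P(.06),[180,0,10.2],velocity=.04,f_stop=9)
print(s,d(),F()-base,robot.current_time_s())
if not s:
    f=(F()-base)[:2]@u
    tgt=13.5
    s=robot.line_to(P(.130),velocity=.012,f_stop=tgt+min(f,0))
    print(s,d(),F()-base,robot.current_tool_pos(),robot.current_time_s())
E
```

```text
start -0.049674699367377104 [ 0.44459686 -0.00652148  0.0662904 ] [ 0.05973832 -0.049467   -0.62348033]
False 0.05977084435566826 [-3.0486628  -0.04782106  1.41629596] 15.325
True 0.10442781341972739 [-4.64430905 -0.36061617  3.72445022] [0.59625861 0.02079697 0.06524618] 18.9917
```

```bash
python3 - <<'E'
from station import *
import numpy as np
u=np.array([np.cos(np.radians(10.2)),np.sin(np.radians(10.2))]); f0=np.array([.4935,.0022])
P=lambda d,z=.066:[*(f0+u*d),z]
d=lambda:(np.array(robot.current_tool_pos())[:2]-f0)@u
F=lambda:np.array(robot.current_contact_force())
print(d(),F())
robot.pause(.2); print(d(),F())
d0=d()
for k in range(1,9):
    robot.line_to(P(d0-.001*k),velocity=.01); print(k,round(d()*1e3,2),np.round(F(),2))
print(robot.current_time_s())
E
```

```text
0.10442781341972739 [-4.58457073 -0.41008317  3.10096989]
0.1027983336204258 [-3.2159608  -1.05360836  3.70819581]
1 102.16 [-1.   -0.72 -1.04]
2 101.75 [0.09 0.8  0.23]
3 100.02 [ 0.05 -0.17  0.39]
4 98.74 [-0.18 -1.12  0.08]
5 97.7 [ 0.41  0.07 -0.28]
6 96.73 [-0.28 -0.07  0.19]
7 95.72 [ 0.33 -0.34  0.03]
8 94.72 [-0.33  0.53 -0.14]
21.35
```

```bash
python3 - <<'E'
from station import *
import numpy as np, cv2
u=np.array([np.cos(np.radians(10.2)),np.sin(np.radians(10.2))]); f0=np.array([.4935,.0022])
robot.line_to([*(f0+u*.04),.066],velocity=.08)
robot.line_to([*(f0-u*.06),.2],velocity=.2)
robot.move_to([.40,-.20,.25],[180,0,0])
o=[]
for c,(x,y) in (("scene",(200,140)),("top",(150,110))):
    a=vision.grab_frame(c)[:,:,::-1]; cv2.imwrite(f"pics/h_{c}.png",a)
    o.append(cv2.resize(a[y:y+140,x:x+140],(400,400),interpolation=cv2.INTER_CUBIC))
    cv2.imwrite(f"pics/h3_{c}.png",cv2.resize(a,None,fx=1.5,fy=1.5))
cv2.imwrite("pics/h2.png",np.hstack(o))
print(robot.current_time_s())
E
```

```text
24.0833
```

View pics/h2.png

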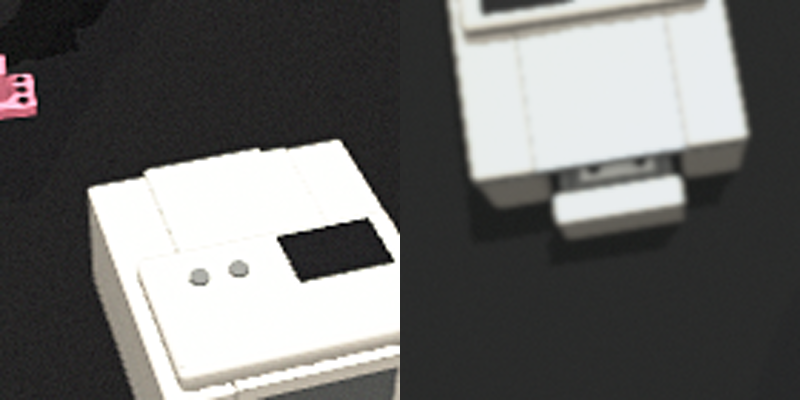

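View pics/h3_top.png

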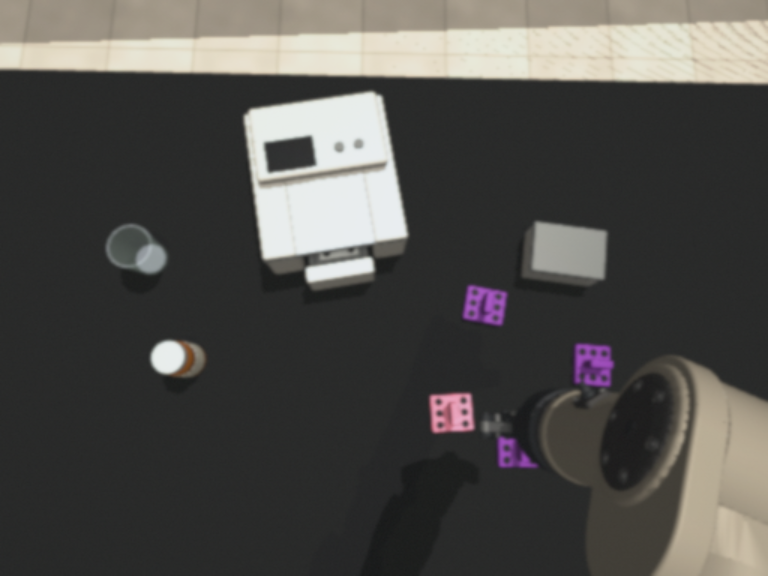

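```bash
cat > panel.py <<'E'
from fit import *
def fitpanel(path,roi,v0):
    im=cv2.imread(path); Cc=crop(im,roi)
    def fc(v):
        q=[v[0],v[1],v[2]]; b=boxfaces(-.012,.012,-.052,.052,.006,.078)
        return [(q,b[n],n) for n in("f","r","l","top")]
    f=lambda w: cost("top",Cc,fc(w),roi)[0]
    v=np.array(v0)
    for k in range(2):
        s=[v]+[v+d for d in np.diag([.008,.008,.06])*(1-1.6*k)]
        r=minimize(f,v,method="Nelder-Mead",options=dict(initial_simplex=s,maxiter=200)); v=r.x
    return v,r.fun
E
python3 - <<'E'
from panel import *
y=np.radians(10.2)
p0=np.array([.5051,.006])
a,_=fitpanel("pics/a_top.png",(200,214,268,248),[*p0,y])
best=None
for t in(.08,.11):
    g=p0+t*np.array([np.cos(y),np.sin(y)])
    c=proj("top",[[*g,.078]])[0]; print(c)
    h,f=fitpanel("pics/h_top.png",(195,174,258,196),[*g,y])
    print(h,f,"travel",(h[:2]-a[:2])@[np.cos(y),np.sin(y)])
E
```

```text
[228.07102092 193.01550287]
[0.58071291 0.00314234 0.21310432] 109.2405776977539 travel 0.07305757513393672
[226.07468458 180.43246169]
[0.61700911 0.025209   0.1804119 ] 41.447105407714844 travel 0.11268780008849248
```

```bash
python3 - <<'E'
from station import *
from panel import *
robot.pause(1.0)
a=vision.grab_frame("top")[:,:,::-1]; cv2.imwrite("pics/i_top.png",a)
s=vision.grab_frame("scene")[:,:,::-1]
y=np.radians(10.2); print(fitpanel("pics/i_top.png",(195,174,258,196),[.614,.0255,y]))
z=cv2.imread("pics/a_top.png"); zs=cv2.imread("pics/a_scene.png")
for n,r in dict(bottle=(95,225,140,255),beaker=(68,145,115,190),tipbox=(345,145,408,195),purple=(305,188,340,222)).items():
    print(n,cv2.absdiff(a,z)[r[1]:r[3],r[0]:r[2]].mean())
for n,r in dict(pur1=(150,150,178,172),pur2=(100,180,130,208),pink=(186,158,214,184)).items():
    print(n,cv2.absdiff(s,zs)[r[1]:r[3],r[0]:r[2]].mean())
print(robot.current_time_s(),robot.current_contact_force())
cv2.imwrite("pics/i2.png",cv2.resize(a[160:210,190:265],(750,500),interpolation=cv2.INTER_CUBIC))
E
```

```text
(array([0.61665401, 0.02546324, 0.1867642 ]), np.float64(41.428707122802734))
bottle 0.9246913580246914
beaker 0.8885736800630417
tipbox 1.0364021164021164
purple 0.9980392156862745
pur1 3.446969696969697
pur2 3.4873015873015873
pink 5.559065934065934
25.1833 [-0.6016412   1.28078924  0.87976585]
```

View pics/i2.png

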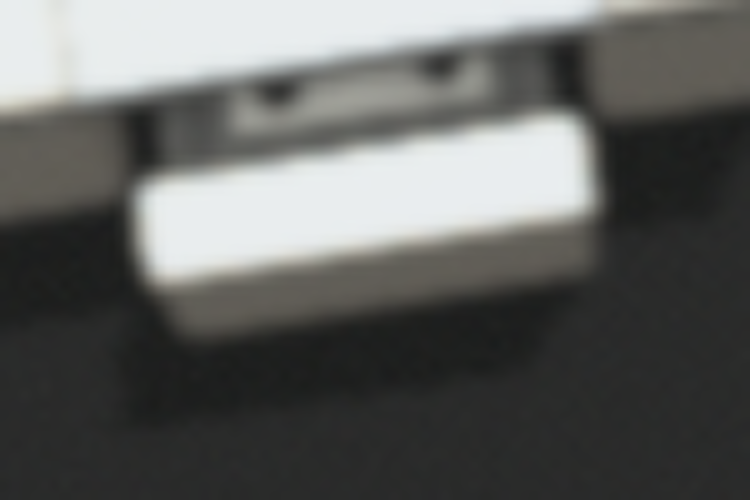

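```bash
python3 -c "
from station import *
workorder.close_job(); print(robot.current_time_s())"
```

```text
the job is handed in; nothing more can be done
the job is handed in; nothing more can be done
```

The block is in the tray pocket, the tray is latched in the reader, and the job is handed in. The clock stood at about 25 s at my last check.

- **Block:** I picked up the white block by its tab and set it down flat in the pocket. It touched the floor within 0.3 mm of the expected height. After release, both cameras showed it level and centred inside the rim.
- **Push:** I pushed the tray in by the panel with closed fingers, slowly at the end, set to stop at about 13.5 N. The stop triggered after about 115 mm of travel. The force had already dropped to about 4.6 N when I read it, so I have no direct reading of the peak.
- **Latch:** Backing off in 1 mm steps, the force vanished within about 2 mm, and the tray did not follow the fingers out. Two top pictures about a second apart put the panel at the same place, about 113 mm in. The block showed in its pocket behind the panel.
- **Other things on the bench:** Bottle, beaker, tip box and the purple look-alike nearest the tip box compared unchanged with the first pictures. The pink look-alike and the other two purple ones differed a little more, most for the pink one. I put that down to the arm's shadow, but did not check further. The arm was clear of everything.
- **Disagreement:** The two cameras differed by 2–4 mm sideways. Before lowering the block, I resolved this by comparing it with the pocket in the same camera.

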